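# Find the free flap of the scrap box and push it open

### The job

One of the four identical flaps in the top of the scrap box is free; the other three are blocked from beneath. With shut fingertips press gently on the front part of the flaps (the side nearest the robot) until you find the one that rocks, then push its front down into the box as far as it goes, so that the flap is left standing fully open. Never force a blocked flap, grasp nothing, and leave the mug, wheel, jar and screwdriver where they are.

Things in the scene. Friction and masses are not known exactly. Their poses are not given: they have to be found in the camera images.
- scrapbox: Grey steel box fixed to the desk, 150 deep (x), 432 wide (y), 110 mm high, four flaps side by side in its top. Origin: centre of its underside; x to its rear, away from the robot, y left, z up; turned up to 0.3 rad. Openings under the flaps: 93 mm wide, x = -60 to +40 mm, clear to 85 mm below the top under the free flap. Any flap may be the free one; all look the same.
- axles (a point): Middle of the line of the four flaps' axles, 3 mm below the box's top, 10 mm behind its middle; axes as the box. All flaps turn about this line (along y). Flap centres lie at y = +157.5, +52.5, -52.5, -157.5 mm. A flap's front part (68 mm ahead of the axle) goes down into the box; its rear part (28 mm) then rises up to 30 mm above it. Pressing behind the axle moves nothing.
- flap1 (a joint): Turn of the leftmost (largest y of the box's frame) flap about its axle, rad: 0 closed and level, growing as its front edge goes down, 1.3 (75 degrees) at the stop when fully open. The free flap gives way to 1 to 3 N pressed 20 to 65 mm ahead of the axle and stays where it is left (friction 0.06 N m, no spring). A blocked flap's front edge gives 2 to 4 mm (1 mm of play, then a stiff pad of 12 N per mm) under 10 to 25 N and springs back; pressed hard it stays below 0.15.
- flap1_front (a point): Middle of the front (robot-side) edge of the leftmost (largest y of the box's frame) flap, an aluminium plate 96 deep x 90 wide x 6 mm, flush with the box; on its top face, 110 mm above the desk when closed. It moves with the flap; the axle lies 68 mm behind it.
- flap2 (a joint): Turn of the second from the left flap about its axle, rad: 0 closed and level, growing as its front edge goes down, 1.3 (75 degrees) at the stop when fully open. The free flap gives way to 1 to 3 N pressed 20 to 65 mm ahead of the axle and stays where it is left (friction 0.06 N m, no spring). A blocked flap's front edge gives 2 to 4 mm (1 mm of play, then a stiff pad of 12 N per mm) under 10 to 25 N and springs back; pressed hard it stays below 0.15.
- flap2_front (a point): Middle of the front (robot-side) edge of the second from the left flap, an aluminium plate 96 deep x 90 wide x 6 mm, flush with the box; on its top face, 110 mm above the desk when closed. It moves with the flap; the axle lies 68 mm behind it.
- flap3 (a joint): Turn of the third from the left flap about its axle, rad: 0 closed and level, growing as its front edge goes down, 1.3 (75 degrees) at the stop when fully open. The free flap gives way to 1 to 3 N pressed 20 to 65 mm ahead of the axle and stays where it is left (friction 0.06 N m, no spring). A blocked flap's front edge gives 2 to 4 mm (1 mm of play, then a stiff pad of 12 N per mm) under 10 to 25 N and springs back; pressed hard it stays below 0.15.
- flap3_front (a point): Middle of the front (robot-side) edge of the third from the left flap, an aluminium plate 96 deep x 90 wide x 6 mm, flush with the box; on its top face, 110 mm above the desk when closed. It moves with the flap; the axle lies 68 mm behind it.
- flap4 (a joint): Turn of the rightmost flap about its axle, rad: 0 closed and level, growing as its front edge goes down, 1.3 (75 degrees) at the stop when fully open. The free flap gives way to 1 to 3 N pressed 20 to 65 mm ahead of the axle and stays where it is left (friction 0.06 N m, no spring). A blocked flap's front edge gives 2 to 4 mm (1 mm of play, then a stiff pad of 12 N per mm) under 10 to 25 N and springs back; pressed hard it stays below 0.15.
- flap4_front (a point): Middle of the front (robot-side) edge of the rightmost flap, an aluminium plate 96 deep x 90 wide x 6 mm, flush with the box; on its top face, 110 mm above the desk when closed. It moves with the flap; the axle lies 68 mm behind it.
- mug: Bystander: white mug, 80 mm across, 90 mm high, loose, on the desk behind the box. Origin: centre of its underside.
- wheel: Bystander: black rubber model-car wheel lying flat, about 98 mm across, 38 mm thick, loose, on the desk to the left of the box. Origin: centre of its underside.
- gluejar: Bystander: small amber jar with black cap, 52 mm across, 75 mm high, loose, on the desk to the right of the box. Origin: centre of its underside.
- screwdriver: Bystander: screwdriver lying on the desk behind the box, roughly along it, loose. Origin: on its underside; x along its shaft.

How it is judged:
On the way, in this order (a step that is already met when the one before it is completed fails the run):
1. the free flap has been pressed and rocks (value of joint any of flap1, flap2, flap3, flap4 above 0.2 rad), for 0.05 s.
2. the free flap is pushed fully open (value of joint any of flap1, flap2, flap3, flap4 above 1.1 rad), for 0.2 s.
At the end, for the whole second after the job is handed in: One flap stands open by more than 1.1 rad (63 degrees; its stop is at 75 degrees) and is at rest, the other three are closed (below 0.08 rad), and every bystander is within 30 mm of where it started (((value of joint flap1 above 1.1 rad and velocity of joint flap1 between -0.1 and 0.1 rad/s and value of joint each of flap2, flap3, flap4 below 0.08 rad) or (value of joint flap2 above 1.1 rad and velocity of joint flap2 between -0.1 and 0.1 rad/s and value of joint each of flap1, flap3, flap4 below 0.08 rad) or (value of joint flap3 above 1.1 rad and velocity of joint flap3 between -0.1 and 0.1 rad/s and value of joint each of flap1, flap2, flap4 below 0.08 rad) or (value of joint flap4 above 1.1 rad and velocity of joint flap4 between -0.1 and 0.1 rad/s and value of joint each of flap1, flap2, flap3 below 0.08 rad)) and distance of each of mug, wheel, gluejar, screwdriver from where it was at the start of the episode below 0.03 m); the robot touches nothing.
It fails at once if a flap was forced: pressed with more than 80 N (contact force between the fingers and scrapbox above 80 N).
It fails at once if the mug was lifted, carried or pushed more than 30 mm away (distance of mug from where it was at the start of the episode above 0.03 m).
It fails at once if the model-car wheel was lifted, carried or pushed more than 30 mm away (distance of wheel from where it was at the start of the episode above 0.03 m).
It fails at once if the glue jar was lifted, carried or pushed more than 30 mm away (distance of gluejar from where it was at the start of the episode above 0.03 m).
It fails at once if the screwdriver was lifted, carried or pushed more than 30 mm away (distance of screwdriver from where it was at the start of the episode above 0.03 m).
It also fails if it takes over 51 s, if anything falls off the work surface, if the arm or the gripper's body presses on something with over 40 N, if the wrist force passes 120 N, or if a joint passes its speed limit or range.

### The arm

A 6-joint arm with a two-finger parallel gripper is mounted at the origin on the work surface. World frame = base frame: x ahead of the robot, y to its left, z up, the work surface at z = 0. Lengths are in m, angles in rad, forces in N, time in s.
With the tool pointing down it reaches from about 0.325 to 0.875 m from the base axis. Payload 4.4 kg.
Tool frame: the origin (TCP) lies midway between the tips of the shut fingers; the grasp point (between the pads) lies 19 mm behind it; z points along the fingers, y is the direction in which the jaws open and shut (so a half turn about z gives the same grasp; the last joint's range is limited). The gripper opens to 85 mm and grips with 20 to 120 N. Pads are 22 mm wide; open, the fingers measure 114 mm over their backs; the gripper's body (76 mm by 85 mm) begins 54 mm behind the grasp point. The pads swing forward as they close: fully open they stand 13 mm farther back than shut.
Start: joints at [-1.315, 0.207, 1.542, -0, 1.393, -0.15], TCP at [0.227, -0.528, 0.231] pointing down, gripper open.
Joint ranges: [-2.73, 2.73], [-0.86, 2.22], [0.23, 2.46], [-1.11, 4.25], [0.08, 2.63], [-2.82, 2.82]. Speed limits (rad/s): [2.79, 2.79, 3.14, 3.14, 3.14, 3.14].

### API

Orientations are given as a rotation vector (axis times angle).
In Python, from bench import env gives the robot as it stands. The module is installed in compiled form; this text tells all that it offers.
- The arm moves only by the tool step_arm, never from a script. Its argument "increments" is a list of rows, each an object with "translation": the shift along the tool's x, y, z in cm, a list of three; "roll": the turn about the tool's z in rad; "claw": the finger opening in cm, from 0 to 8.54. In form: [{"translation": [x, y, z], "roll": roll, "claw": claw}, ...]. A call has 1 to 10 rows; each row is the pose to reach, as a shift and turn from the pose commanded when the call began, along the tool's axes at that moment; what a row does not reach only later rows make up. A row lasts 1/12 s, in which the tool goes at most 41.7 mm and 7.16 degrees, less where a joint would pass 70% of its speed; a pose out of reach is approached as far as the arm can. A call with a gripper value outside its range is refused whole. The fingers move at their own pace and stop on an object; the grip force is fixed at half the most. Time passes only in rows, so rows that repeat a pose let the fingers close. It gives the time, the measured TCP pose, the force and the opening at its end, in the units of the state.
- env.sense(): the state, without advancing time (a new reading comes with each control period).
- env.get_image(name): name is "side" or "top"; returns the picture (384x512x3 uint8, red, green, blue); there is no depth.
- env.camera_model(name): a dict with "fovy" (degrees; the focal length in pixels is half the picture's height over the tangent of half this angle, whatever the lens; pixels are square), "cx", "cy" (the principal point, pixels), "k1" (the pictures are not rectified: a ray, as slopes to the right and down, at radius r is drawn at 1 + k1 r^2 times it, then the intrinsics apply), "rvec" (rotation vector, rad) and "tvec" (3), from world to camera coordinates, as OpenCV has them. Camera axes: x right, y down, z forward; pixel columns grow to the right and rows downward; lengths in m; the calibration is good to about 2 mm. A picture is of the moment at which its call begins. camera_model takes no time and is no camera call.
- env.sign_off(): hands the job in, once; it reports no verdict.
Trained networks look in the newest picture that a camera, given by its name, has taken for a name from the list of things; names that differ only in an ending like _2 or _b are one class to them, and where a whole thing is asked for, a point or a joint stands for the part that bears it (a point fixed in the world has none). Each returns a list of dicts, best first, with "score" (0 to 1); they miss things now and then, are a little off and sometimes report something else, mostly with a low value. They report only what shows in the picture. A call takes as long as a camera call.
- env.spot_in(camera, query): "extent" ([left, top, right, bottom] in pixels, round what is visible of it).
- env.masks_of(camera, query): "region" (384x512 bool, what is visible of it) and "extent" ([left, top, right, bottom] in pixels, round what is visible of it).
- env.mark_of(camera, query): "uv" ([column, row] in pixels: a listed point, or the origin of a listed thing).
The state is a dict: "clock": time; "joint_positions": joint angles; "joint_vel": joint speeds; "effort": joint torques, N m; "position": TCP position; "orientation": TCP orientation; "contact_force": force on the tool from outside, world axes, zero at the start; "ft_torque": the same for the moment, N m; "gripper_width": finger opening in m.
Only numpy, scipy, OpenCV 4.12 (cv2) and the standard library are available. Lean on these libraries where they do the work, as an engineer would, in place of code of your own. Each camera call takes 0.05 s, during which the arm holds its last target.

## Working session

There is one attempt and no reset: what is moved stays moved. The work goes in short steps, Python scripts to look and compute and a tool call to move; the robot and the scene stay as the last step left them, time stands still between calls to the robot, and variables do not carry over. Pictures are saved under pics/ and viewed, and the job is handed in when it is done.

Besides the shell and the picture viewer there is one more tool, called after "Emit:" as name(argument=value, ...), one argument or row to a line, values as JSON. step_arm: Moves the arm, as the interface text tells. Its arguments: {"type":"object","properties":{"increments":{"type":"array","items":{"type":"object","properties":{"translation":{"type":"array","items":{"type":"number"}},"roll":{"type":"number"},"claw":{"type":"number"}}}}},"required":["increments"]}

```bash
mkdir -p pics; cat > h.py <<'E'
import numpy as np, cv2
from bench import env
def save(cam,fn):
    im=env.get_image(cam); cv2.imwrite('pics/'+fn,im[:,:,::-1]); return im
def cam(name):
    c=env.camera_model(name); f=192/np.tan(np.radians(c['fovy'])/2)
    R=cv2.Rodrigues(np.array(c['rvec'],float))[0]; t=np.array(c['tvec'],float).ravel()
    return c,f,R,t
def proj(name,P):
    c,f,R,t=cam(name); p=R@np.array(P,float)+t; s=p[:2]/p[2]; s=s*(1+c['k1']*(s@s)); return np.array([c['cx'],c['cy']])+f*s
def ray(name,uv):
    c,f,R,t=cam(name); d=(np.array(uv,float)-[c['cx'],c['cy']])/f; s=d.copy()
    for _ in range(30): s=d/(1+c['k1']*(s@s))
    return -R.T@t, R.T@np.array([s[0],s[1],1])
def onz(name,uv,z):
    o,d=ray(name,uv); return o+d*(z-o[2])/d[2]
E
python3 - <<'E'
from h import *
save('top','top0.png'); save('side','side0.png')
for q in ['flap1_front','flap2_front','flap3_front','flap4_front','axles']:
  for c in ['top','side']:
    r=env.mark_of(c,q)
    print(q,c,[(np.round(x['uv'],1),round(x['score'],2),np.round(onz(c,x['uv'],.110 if q!='axles' else .107),4)) for x in r[:4]])
s=env.sense(); print(s)
E
```

```text
flap1_front top [(array([202.5, 234.5]), 0.85, array([0.5158, 0.2033, 0.11  ]))]
flap1_front side [(array([303.2, 218.6]), 0.61, array([0.5103, 0.1938, 0.11  ]))]
flap2_front top [(array([242.3, 238.4]), 0.83, array([0.5064, 0.0914, 0.11  ]))]
flap2_front side [(array([307.1, 191.8]), 0.88, array([0.5079, 0.0845, 0.11  ])), (array([282.6, 218.4]), 0.45, array([0.552 , 0.1989, 0.11  ]))]
flap3_front top [(array([280.9, 237.9]), 0.82, array([ 0.509 , -0.0167,  0.11  ]))]
flap3_front side []
flap4_front top [(array([318.7, 237.1]), 0.84, array([ 0.5122, -0.1231,  0.11  ])), (array([277.4, 239.5]), 0.18, array([ 0.5044, -0.007 ,  0.11  ]))]
flap4_front side [(array([309.3, 153.4]), 0.89, array([ 0.5121, -0.1162,  0.11  ]))]
axles top [(array([260.6, 211.7]), 0.63, array([0.5822, 0.041 , 0.107 ]))]
axles side [(array([277.4, 181.2]), 0.73, array([0.5797, 0.0398, 0.107 ]))]
{'clock': 0.6, 'joint_positions': array([-1.31448121e+00,  2.06583523e-01,  1.54149245e+00, -1.13260742e-05,
        1.39351537e+00, -1.50470066e-01]), 'joint_vel': array([-0.00026902,  0.00047442,  0.00158878,  0.00015544,  0.00148434,
       -0.00023804]), 'effort': array([-7.12206042e-05, -3.82784057e+01, -2.91788203e+01, -4.22279927e-04,
        1.24227259e-03,  1.75511286e-06]), 'position': array([ 0.22750633, -0.52807886,  0.23129463]), 'orientation': array([ 3.07683231e+00,  6.34582882e-01, -1.73790497e-05]), 'contact_force': array([-0.27124393,  0.17283942, -0.00508138]), 'ft_torque': array([-0.00612365,  0.00648773,  0.00029326]), 'gripper_width': 0.08531025034378927}
```

View pics/top0.png

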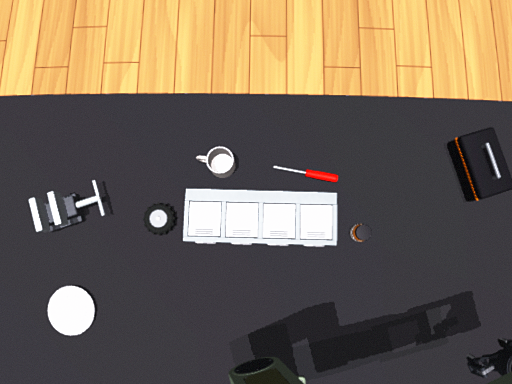

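View pics/side0.png

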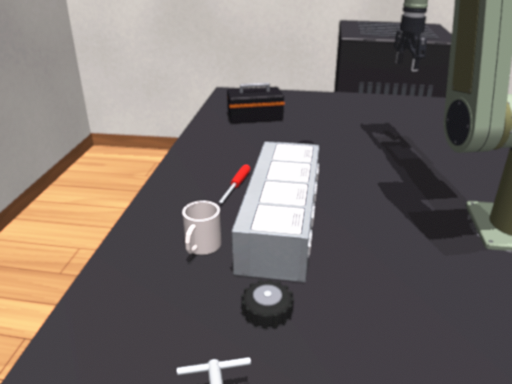

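The top view shows the box spanning about (184,189) to (338,246), nearly square to the world axes. The mug is behind it at (220,160), the wheel on the left at (160,218) and the jar on the right at (361,232). I'll zoom in to get the box's pose accurately.

```bash
python3 - <<'E'
from h import *
im=cv2.imread('pics/top0.png'); cv2.imwrite('pics/top0z.png',cv2.resize(im[175:260,170:350],None,fx=4.4,fy=4.4,interpolation=cv2.INTER_CUBIC))
for c in ['top']:
  m=env.masks_of(c,'scrapbox')[0]; print(m['score'],m['extent'])
  k=m['region'].astype(np.uint8); r=cv2.minAreaRect(cv2.findContours(k,0,2)[0][0]); print(np.round(cv2.boxPoints(r),1))
  for p in cv2.boxPoints(r): print(np.round(onz(c,p,.11),4))
print(np.round(ray('top',(256,192))[0],3))
E
```

```text
0.68 [183.9, 189.8, 339.6, 248.3]
[[182.6 242.2]
 [184.1 187.9]
 [336.8 192.1]
 [335.3 246.4]]
[0.4933 0.2589 0.11  ]
[0.647  0.2595 0.11  ]
[ 0.6401 -0.1754  0.11  ]
[ 0.4864 -0.1699  0.11  ]
[0.498 0.043 1.258]
```

View pics/top0z.png

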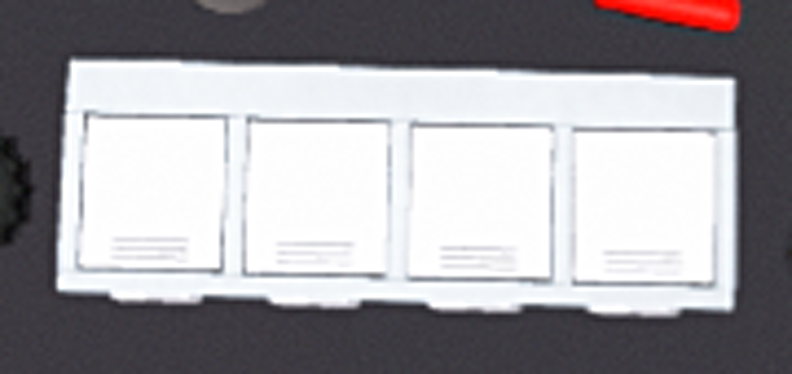

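The zoom shows all four flaps clearly. I'll fit the box pose from the flap corners.

```bash
python3 - <<'E'
from h import *
from scipy.optimize import least_squares
Z={(0,'fl'):(79,269),(0,'fr'):(221,272),(0,'bl'):(85,114),(0,'br'):(227,118),
(1,'fl'):(243,272),(1,'fr'):(384,276),(1,'bl'):(248,119),(1,'br'):(390,122),
(2,'fl'):(409,277),(2,'fr'):(550,280),(2,'bl'):(410,123),(2,'br'):(553,126),
(3,'fl'):(575,281),(3,'fr'):(712,284),(3,'bl'):(573,129),(3,'br'):(715,132)}
yc=[.1575,.0525,-.0525,-.1575]
A=[];B=[]
for (i,k),z in Z.items():
    uv=(np.array(z)+.5)/4.4-.5+[170,175]
    A.append([-.058 if k[0]=='f' else .038, yc[i]+(.045 if k[1]=='l' else -.045)]); B.append(onz('top',uv,.11)[:2])
A=np.array(A);B=np.array(B)
def T(p): c,s=np.cos(p[2]),np.sin(p[2]); return A@np.array([[c,s],[-s,c]])+p[:2]
r=least_squares(lambda p:(T(p)-B).ravel(),[.56,.04,0]); p=r.x
print(np.round(p,4), np.round((T(p)-B)*1000,1).tolist())
c,s=np.cos(p[2]),np.sin(p[2]);R=np.array([[c,-s],[s,c]])
for i in range(4): print(i+1,'front',R@[-.058,yc[i]]+p[:2],'press(-45)',R@[-.035,yc[i]]+p[:2])
print(cv2.Rodrigues(env.sense()['orientation'])[0].round(3))
E
```

```text
[ 0.5687  0.0418 -0.0146] [[1.9, -0.3], [1.2, 0.7], [-1.6, -0.8], [-1.4, 1.0], [0.8, -0.3], [1.0, -0.4], [-1.1, -0.5], [-1.6, 0.8], [1.2, 0.5], [0.9, 0.4], [-1.3, -1.3], [-1.7, 0.7], [1.2, 1.4], [1.1, -0.8], [-0.2, -1.4], [-0.5, 0.5]]
1 front [0.51298916 0.20011228] press(-45) [0.53598671 0.19977701]
2 front [0.51145861 0.09512343] press(-45) [0.53445617 0.09478817]
3 front [ 0.50992806 -0.00986541] press(-45) [ 0.53292562 -0.01020068]
4 front [ 0.50839752 -0.11485426] press(-45) [ 0.53139507 -0.11518952]
[[ 0.918  0.396  0.   ]
 [ 0.396 -0.918 -0.   ]
 [-0.     0.    -1.   ]]
```

Emit:
step_arm(
  increments=[
    {"translation":[3.4,-2.0,0],"roll":0.1,"claw":0},
    {"translation":[6.8,-4.0,0],"roll":0.2,"claw":0},
    {"translation":[10.2,-6.0,0],"roll":0.3,"claw":0},
    {"translation":[13.6,-8.0,0],"roll":0.42,"claw":0},
    {"translation":[17.0,-9.9,0],"roll":0.42,"claw":0},
    {"translation":[20.4,-11.9,0],"roll":0.42,"claw":0},
    {"translation":[23.8,-13.9,0],"roll":0.42,"claw":0},
    {"translation":[27.2,-15.9,1],"roll":0.42,"claw":0},
    {"translation":[30.6,-17.9,2],"roll":0.42,"claw":0},
    {"translation":[34.0,-19.9,3],"roll":0.42,"claw":0},
  ],
)

```text
clock: 1.48
position: [0.4622, -0.2092, 0.2016]
orientation: [3.141, -0.021, 0.002]
contact_force: [1.0, -0.3, -0.1]
gripper_width: 0.0002
```

```bash
cat > st.py <<'E'
from h import *
s=env.sense(); print(s['clock'],s['position'].round(4),s['contact_force'].round(2),s['gripper_width'].round(4)); print(cv2.Rodrigues(s['orientation'])[0].round(3).tolist())
E
python3 st.py
```

```text
Traceback (most recent call last):
  File "st.py", line 2, in <module>
    s=env.sense(); print(s['clock'],s['position'].round(4),s['contact_force'].round(2),s['gripper_width'].round(4)); print(cv2.Rodrigues(s['orientation'])[0].round(3).tolist())
                                                                                       ^^^^^^^^^^^^^^^^^^^^^^^^
AttributeError: 'float' object has no attribute 'round'
```

Emit:
step_arm(
  increments=[
    {"translation":[3.2,-3.0,1.5],"roll":0,"claw":0},
    {"translation":[5.0,-6.3,3],"roll":0,"claw":0},
    {"translation":[6.5,-9.4,5],"roll":0,"claw":0},
    {"translation":[6.5,-9.4,6.5],"roll":0,"claw":0},
    {"translation":[6.5,-9.4,7.3],"roll":0,"claw":0},
    {"translation":[6.5,-9.4,7.3],"roll":0,"claw":0},
  ],
)

```text
clock: 1.98
position: [0.5255, -0.1168, 0.1259]
orientation: [-3.14, 0.019, 0.008]
contact_force: [-0.7, -0.4, -0.2]
gripper_width: 0.0001
```

```bash
cat > st.py <<'E'
from h import *
s=env.sense(); print(s['clock'],s['position'].round(4),s['contact_force'].round(2),s['gripper_width']); print(cv2.Rodrigues(s['orientation'])[0].round(3).tolist())
E
python3 st.py; python3 - <<'E'
from h import *
save('side','side1.png')
for i in (1,2,3,4):
  print(proj('side',[.5679-.058,.04,.11]))
E
```

```text
1.9833 [ 0.5255 -0.1168  0.1259] [-0.68 -0.35 -0.16] 0.00012158199689129139
[[1.0, -0.012, -0.005], [-0.012, -1.0, 0.001], [-0.005, -0.001, -1.0]]
[307.18199492 182.17143815]
[307.18199492 182.17143815]
[307.18199492 182.17143815]
[307.18199492 182.17143815]
```

View pics/side1.png

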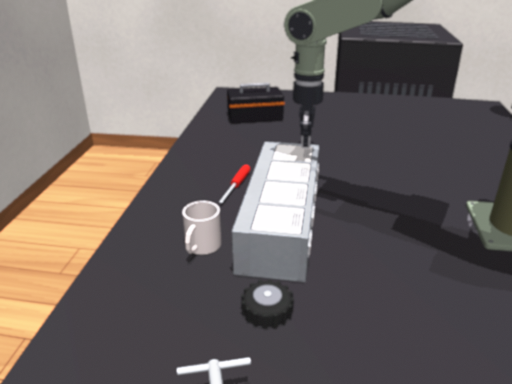

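The fingertips, at (305,155), are just above the front part of flap 4. I'll press slowly.

Emit:
step_arm(
  increments=[
    {"translation":[0,0,0.5],"roll":0,"claw":0},
    {"translation":[0,0,1.0],"roll":0,"claw":0},
    {"translation":[0,0,1.4],"roll":0,"claw":0},
    {"translation":[0,0,1.6],"roll":0,"claw":0},
    {"translation":[0,0,1.6],"roll":0,"claw":0},
  ],
)

```text
clock: 2.45
position: [0.5268, -0.1181, 0.1119]
orientation: [-3.141, 0.022, 0.001]
contact_force: [0.1, 0.6, 0.1]
gripper_width: -0.0001
```

Emit:
step_arm(
  increments=[
    {"translation":[0,0,0.1],"roll":0,"claw":0},
    {"translation":[0,0,0.2],"roll":0,"claw":0},
    {"translation":[0,0,0.2],"roll":0,"claw":0},
  ],
)

```text
clock: 2.7
position: [0.5273, -0.1177, 0.1103]
orientation: [3.142, -0.021, 0.0]
contact_force: [-0.6, 0.2, -0.1]
gripper_width: -0.0001
```

Emit:
step_arm(
  increments=[
    {"translation":[0,0,0.1],"roll":0,"claw":0},
    {"translation":[0,0,0.2],"roll":0,"claw":0},
    {"translation":[0,0,0.2],"roll":0,"claw":0},
  ],
)

```text
clock: 2.95
position: [0.5274, -0.1177, 0.1088]
orientation: [3.141, -0.02, 0.0]
contact_force: [-1.0, -0.8, 3.5]
gripper_width: 0.0001
```

Emit:
step_arm(
  increments=[
    {"translation":[0,0,0.1],"roll":0,"claw":0},
    {"translation":[0,0,0.1],"roll":0,"claw":0},
  ],
)

```text
clock: 3.12
position: [0.5274, -0.1177, 0.1085]
orientation: [3.141, -0.02, 0.0]
contact_force: [-2.7, 0.5, 7.7]
gripper_width: 0.0002
```

Flap 4 reached 7.7 N with almost no give, so it's blocked. Next is flap 3: lift and move 105 mm left.

Emit:
step_arm(
  increments=[
    {"translation":[0,0,-1.5],"roll":0,"claw":0},
    {"translation":[0,-3.5,-1.7],"roll":0,"claw":0},
    {"translation":[0,-7.0,-1.7],"roll":0,"claw":0},
    {"translation":[0,-10.6,-1.5],"roll":0,"claw":0},
    {"translation":[0,-10.6,-0.8],"roll":0,"claw":0},
    {"translation":[0,-10.6,-0.4],"roll":0,"claw":0},
    {"translation":[0,-10.6,-0.3],"roll":0,"claw":0},
    {"translation":[0,-10.6,-0.3],"roll":0,"claw":0},
  ],
)

```text
clock: 3.78
position: [0.5283, -0.0124, 0.1097]
orientation: [3.141, -0.022, -0.002]
contact_force: [0.0, -1.0, -0.3]
gripper_width: -0.0002
```

Emit:
step_arm(
  increments=[
    {"translation":[0,0,0.1],"roll":0,"claw":0},
    {"translation":[0,0,0.2],"roll":0,"claw":0},
    {"translation":[0,0,0.2],"roll":0,"claw":0},
  ],
)

```text
clock: 4.03
position: [0.529, -0.0128, 0.1088]
orientation: [3.141, -0.023, 0.001]
contact_force: [-1.2, -0.8, 2.8]
gripper_width: -0.0002
```

Emit:
step_arm(
  increments=[
    {"translation":[0,0,0.1],"roll":0,"claw":0},
    {"translation":[0,0,0.2],"roll":0,"claw":0},
    {"translation":[0,0,0.2],"roll":0,"claw":0},
  ],
)

```text
clock: 4.28
position: [0.529, -0.0128, 0.1082]
orientation: [3.14, -0.022, 0.001]
contact_force: [-5.0, -0.4, 10.8]
gripper_width: -0.0006
```

Flap 3 is blocked too (10.8 N). Next is flap 2.

Emit:
step_arm(
  increments=[
    {"translation":[0,0,-1.5],"roll":0,"claw":0},
    {"translation":[0,-3.5,-1.7],"roll":0,"claw":0},
    {"translation":[0,-7.0,-1.7],"roll":0,"claw":0},
    {"translation":[0,-10.6,-1.5],"roll":0,"claw":0},
    {"translation":[0,-10.6,-0.8],"roll":0,"claw":0},
    {"translation":[0,-10.6,-0.5],"roll":0,"claw":0},
    {"translation":[0,-10.6,-0.4],"roll":0,"claw":0},
    {"translation":[0,-10.6,-0.4],"roll":0,"claw":0},
  ],
)

```text
clock: 4.95
position: [0.5297, 0.0933, 0.1097]
orientation: [3.141, -0.023, -0.002]
contact_force: [-0.3, -0.0, 0.1]
gripper_width: 0.0003
```

Emit:
step_arm(
  increments=[
    {"translation":[0,0,0.1],"roll":0,"claw":0},
    {"translation":[0,0,0.2],"roll":0,"claw":0},
    {"translation":[0,0,0.2],"roll":0,"claw":0},
  ],
)

```text
clock: 5.2
position: [0.5303, 0.0933, 0.1083]
orientation: [3.141, -0.023, 0.0]
contact_force: [-0.2, 0.1, -0.3]
gripper_width: -0.0002
```

Emit:
step_arm(
  increments=[
    {"translation":[0,0,0.1],"roll":0,"claw":0},
    {"translation":[0,0,0.2],"roll":0,"claw":0},
    {"translation":[0,0,0.2],"roll":0,"claw":0},
  ],
)

```text
clock: 5.45
position: [0.5302, 0.094, 0.1063]
orientation: [3.141, -0.021, 0.001]
contact_force: [-0.9, -0.1, 1.0]
gripper_width: -0.0002
```

Emit:
step_arm(
  increments=[
    {"translation":[0,0,0.1],"roll":0,"claw":0},
    {"translation":[0,0,0.3],"roll":0,"claw":0},
    {"translation":[0,0,0.3],"roll":0,"claw":0},
  ],
)

```text
clock: 5.7
position: [0.53, 0.0944, 0.103]
orientation: [-3.141, 0.021, 0.0]
contact_force: [-0.1, -0.6, 0.4]
gripper_width: 0.0001
```

Emit:
step_arm(
  increments=[
    {"translation":[0,0,0.2],"roll":0,"claw":0},
    {"translation":[0,0,0.3],"roll":0,"claw":0},
    {"translation":[0,0,0.3],"roll":0,"claw":0},
  ],
)

```text
clock: 5.95
position: [0.53, 0.0945, 0.1]
orientation: [-3.141, 0.021, 0.0]
contact_force: [0.3, -0.1, 0.1]
gripper_width: -0.0001
```

Flap 2 gives way at about 1 N, so it's the free one. I'll push on down.

Emit:
step_arm(
  increments=[
    {"translation":[0,0,0.4],"roll":0,"claw":0},
    {"translation":[0,0,0.8],"roll":0,"claw":0},
    {"translation":[0,0,1.2],"roll":0,"claw":0},
    {"translation":[0,0,1.6],"roll":0,"claw":0},
    {"translation":[0,0,2.0],"roll":0,"claw":0},
    {"translation":[0,0,2.4],"roll":0,"claw":0},
    {"translation":[0,0,2.8],"roll":0,"claw":0},
    {"translation":[0,0,2.8],"roll":0,"claw":0},
  ],
)

```text
clock: 6.62
position: [0.5289, 0.0943, 0.0709]
orientation: [3.141, -0.021, -0.004]
contact_force: [0.8, -0.1, -0.3]
gripper_width: 0.0
```

```bash
python3 - <<'E'
from h import *
im=save('side','side2.png'); cv2.imwrite('pics/side2z.png',cv2.resize(im[100:290,200:360,::-1],None,fx=3,fy=3,interpolation=cv2.INTER_CUBIC))
E
```

```text
(no output)
```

View pics/side2z.png

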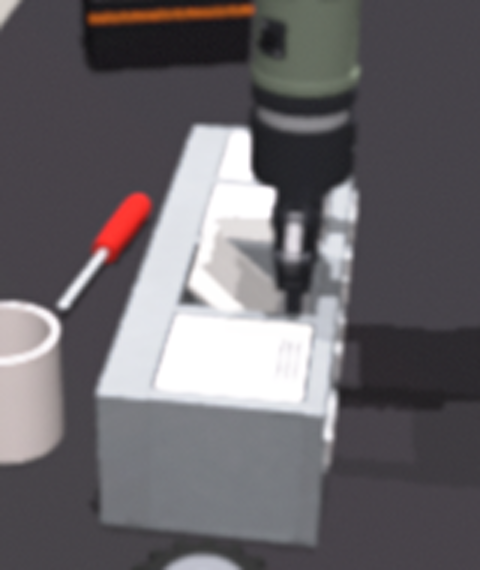

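Side view: flap 2 is about half open, with the fingers in its opening at zoomed pixel (293,290). Now I'll sweep rearward at slightly less depth, so the gripper body clears the rising rear part.

Emit:
step_arm(
  increments=[
    {"translation":[0.3,0,-0.2],"roll":0,"claw":0},
    {"translation":[0.6,0,-0.4],"roll":0,"claw":0},
    {"translation":[0.9,0,-0.4],"roll":0,"claw":0},
    {"translation":[1.2,0,-0.4],"roll":0,"claw":0},
    {"translation":[1.5,0,-0.4],"roll":0,"claw":0},
    {"translation":[1.8,0,-0.4],"roll":0,"claw":0},
    {"translation":[2.0,0,-0.4],"roll":0,"claw":0},
    {"translation":[2.0,0,-0.4],"roll":0,"claw":0},
  ],
)

```text
clock: 7.33
position: [0.5504, 0.094, 0.0761]
orientation: [-3.142, 0.021, 0.0]
contact_force: [-0.7, -0.4, 0.3]
gripper_width: -0.0002
```

Emit:
step_arm(
  increments=[
    {"translation":[0.2,0,0],"roll":0,"claw":0},
    {"translation":[0.4,0,0],"roll":0,"claw":0},
    {"translation":[0.4,0,0],"roll":0,"claw":0},
  ],
)

```text
clock: 7.58
position: [0.5542, 0.094, 0.0762]
orientation: [-3.141, 0.021, 0.0]
contact_force: [-2.1, -0.7, -1.1]
gripper_width: 0.0002
```

Emit:
step_arm(
  increments=[
    {"translation":[0.2,0,0],"roll":0,"claw":0},
    {"translation":[0.3,0,0],"roll":0,"claw":0},
    {"translation":[0.3,0,0],"roll":0,"claw":0},
  ],
)

```text
clock: 7.83
position: [0.5572, 0.094, 0.0762]
orientation: [-3.141, 0.021, 0.0]
contact_force: [-2.0, -0.3, -0.6]
gripper_width: -0.0002
```

Emit:
step_arm(
  increments=[
    {"translation":[0.1,0,0],"roll":0,"claw":0},
    {"translation":[0.2,0,0],"roll":0,"claw":0},
    {"translation":[0.2,0,0],"roll":0,"claw":0},
  ],
)

```text
clock: 8.08
position: [0.5591, 0.094, 0.0762]
orientation: [-3.141, 0.021, 0.0]
contact_force: [-2.6, 0.3, -1.0]
gripper_width: 0.0007
```

Emit:
step_arm(
  increments=[
    {"translation":[0.1,0,0],"roll":0,"claw":0},
    {"translation":[0.2,0,0],"roll":0,"claw":0},
    {"translation":[0.2,0,0],"roll":0,"claw":0},
  ],
)

```text
clock: 8.33
position: [0.5594, 0.0939, 0.0761]
orientation: [3.141, -0.021, -0.007]
contact_force: [-7.2, -0.6, 2.8]
gripper_width: -0.0
```

```bash
python3 - <<'E'
from h import *
im=save('side','side3.png'); cv2.imwrite('pics/side3z.png',cv2.resize(im[100:290,200:360,::-1],None,fx=3,fy=3,interpolation=cv2.INTER_CUBIC))
E
```

```text
(no output)
```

View pics/side3z.png

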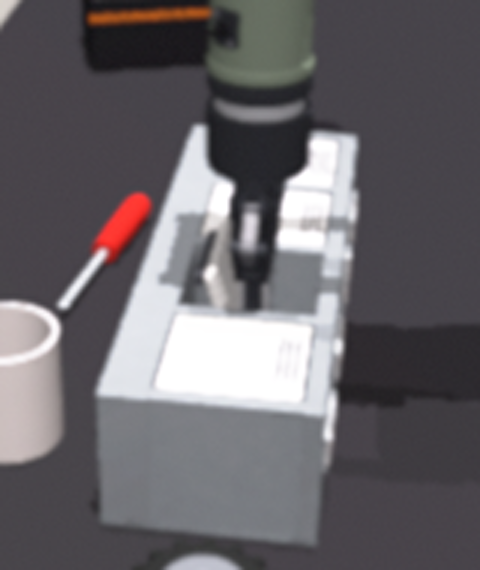

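The force rose to 7 N with motion stopped, and the flap stands near-vertical, so it's at its stop. I'll back off forward and lift out.

Emit:
step_arm(
  increments=[
    {"translation":[-0.5,0,0],"roll":0,"claw":0},
    {"translation":[-1.3,0,0],"roll":0,"claw":0},
    {"translation":[-1.6,0,-0.5],"roll":0,"claw":0},
    {"translation":[-1.6,0,-2.0],"roll":0,"claw":0},
    {"translation":[-1.6,0,-5.0],"roll":0,"claw":0},
    {"translation":[-1.6,0,-8.0],"roll":0,"claw":0},
    {"translation":[-4,2,-11],"roll":0,"claw":0},
    {"translation":[-7,5,-13],"roll":0,"claw":0},
    {"translation":[-10,8,-13],"roll":0,"claw":0},
    {"translation":[-10,8,-13],"roll":0,"claw":0},
  ],
)

```text
clock: 9.22
position: [0.4577, 0.0127, 0.2083]
orientation: [3.139, -0.024, 0.004]
contact_force: [0.1, 0.5, -0.5]
gripper_width: 0.0001
```

```bash
python3 - <<'E'
from h import *
im=save('side','side4.png'); cv2.imwrite('pics/side4z.png',cv2.resize(im[120:330,170:360,::-1],None,fx=2.8,fy=2.8,interpolation=cv2.INTER_CUBIC))
im=save('top','top4.png'); cv2.imwrite('pics/top4z.png',cv2.resize(im[140:260,140:380,::-1],None,fx=3.3,fy=3.3,interpolation=cv2.INTER_CUBIC))
for q in ['flap2_front']:
  P=[]
  for c in ['top','side']: print(c,[(x['uv'],x['score']) for x in env.mark_of(c,q)])
# expected projections of rear-top edge / front edge at angle t
b=np.array([.5687,.0418]);a=-.0146;R=np.array([[np.cos(a),-np.sin(a)],[np.sin(a),np.cos(a)]])
for t in (1.0,1.1,1.2,1.3):
  out=[]
  for l in (-.068,.028):
    x=.010+l*np.cos(t)-.003*np.sin(t); z=.107+l*np.sin(t)+.003*np.cos(t)
    for y in (.0975,.0075):
      P=[*(b+R@[x,y]),z]
      out.append((proj('side',P).round(1).tolist(),proj('top',P).round(1).tolist()))
  print(t,out)
E
python3 st.py
```

```text
top [([244.8, 220.7], 0.85)]
side []
1.0 [([289.5, 226.0], [226.9, 226.6]), ([293.2, 204.7], [257.4, 227.5]), ([266.7, 192.8], [225.3, 206.8]), ([272.2, 173.3], [257.8, 207.7])]
1.1 [([286.9, 227.1], [227.1, 224.7]), ([290.8, 205.8], [257.5, 225.6]), ([267.8, 192.5], [225.2, 207.7]), ([273.3, 172.9], [257.7, 208.6])]
1.2 [([284.1, 228.0], [227.3, 222.7]), ([288.2, 206.7], [257.5, 223.5]), ([269.1, 192.2], [225.2, 208.6]), ([274.4, 172.7], [257.7, 209.5])]
1.3 [([281.3, 228.7], [227.4, 220.6]), ([285.6, 207.3], [257.6, 221.4]), ([270.4, 192.1], [225.1, 209.6]), ([275.6, 172.5], [257.7, 210.5])]
9.4167 [0.4608 0.0155 0.2068] [0.66 0.02 0.16] 3.518728804150929e-05
[[1.0, -0.014, 0.002], [-0.014, -1.0, 0.0], [0.002, -0.0, -1.0]]
```

View pics/side4z.png

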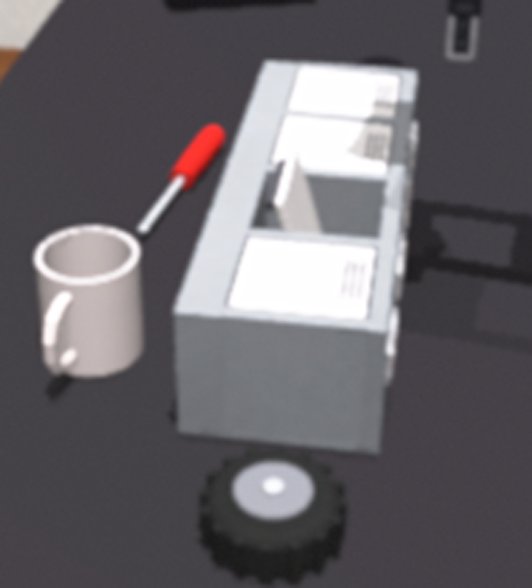

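View pics/top4z.png

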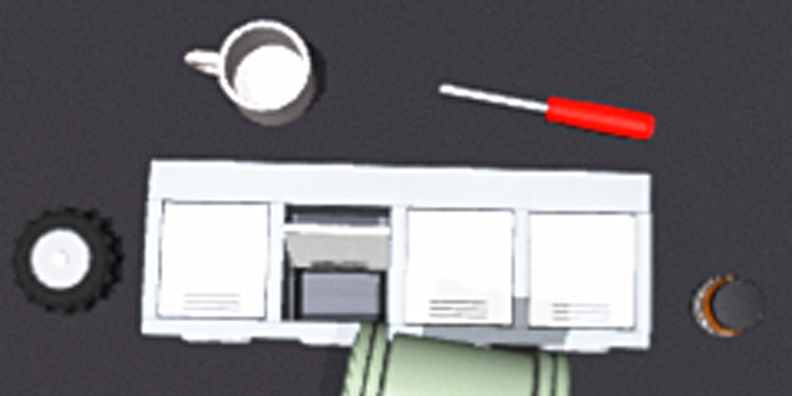

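In the top view, flap 2's lower edge is at row 221, zoomed (340,268). The predicted row is 221 at 1.3 rad and 225 at 1.1 rad, so the flap is fully open. The other three flaps look flush, nothing else has moved, and the arm is clear.

```bash
python3 -c "
from bench import env
print(env.sense()['joint_vel'].round(4)); print(env.sign_off())"
```

```text
[ 0.0173  0.0286 -0.0133  0.0011  0.0048 -0.0023]
the job is handed in; nothing more can be done
None
```

Flap 2, second from the left, was the free one. It's now fully open, and I've handed the job in; no verdict was reported.

- **Finding it:** with shut fingertips I pressed flaps 4, 3 and 2 in turn. Flap 4 pushed back with about 8 N and flap 3 with about 11 N, both with almost no give, so they are blocked. Flap 2 gave way at about 1 N, so I never pressed flap 1.
- **Opening it:** I pushed flap 2's front down about 40 mm, then swept the fingers rearward until it met its stop at about 7 N. Then I backed off and lifted clear; the whole job took under 10 s.
- **Last checks:** in the top view, flap 2's front edge was at pixel row 221, which matches 1.3 rad (1.1 rad would be row 225). The other three flaps looked closed, and the mug, wheel, jar and screwdriver looked unmoved; I judged these by eye. The force reading was about zero after lifting clear.
- **Missed detection:** the network didn't find flap 2's front edge in the last side picture, probably because it was hidden inside the box. The angle therefore rests on the top view and the 7 N at the stop.

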